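Walk the die block round to face the fence

TASK

The heavy cast die block stands askew on the round plate: walk it round, pushing its corners alternately with the closed fingertips, until one of its two long sides squarely faces the steel fence (parallel to it). Turn it about on the spot, so that no corner ever hangs out over the plate's rim, and never lift or tip it; leave everything else on the bench undisturbed and leave the block standing still.

Things in the scene. Friction and masses are not known exactly. Their poses are not given: they have to be found in the camera images.
- billet: Loose cast aluminium die block, 100 (x) by 150 (y) by 50 high (z), 1.4 to 2.1 kg, four screws and a round boss flush in its flat top; too wide to grip. Origin: centre of its underside, on the plate. Its long sides are the faces at x = +50 and -50; either may face the fence. Dry friction: it stops when the push stops; pushed near a corner it turns about a point 40 to 90 beyond its middle.
- plate: The fixed round dark plate under the block, 250 across, 20 thick, lying on the bench. Origin at the centre of its underside, at bench height.
- fence: The fixed fence, a steel angle 280 long and 60 high standing on the bench just beyond the plate. Its origin is at the plate's centre at bench height (not on the fence); its x axis points from there square to the fence, whose face stands at x = 150, and its y axis runs along the fence. The foot of the angle and its screws lie behind the face, to x = 203.
- corner0 (a point): The lower corner of the block at x, y = +50, +75 of its body frame (mm), on the plate's top face.
- corner1 (a point): The lower corner of the block at x, y = +50, -75 of its body frame (mm), on the plate's top face.
- corner2 (a point): The lower corner of the block at x, y = -50, -75 of its body frame (mm), on the plate's top face.
- corner3 (a point): The lower corner of the block at x, y = -50, +75 of its body frame (mm), on the plate's top face.
- tape: Bystander, not to be disturbed: roll of tape, flat ring 84 across, 45 high, lying on the bench beside the plate. Origin at its underside.
- veeblock: Bystander, not to be disturbed: small dark steel vee block 50 x 30 x 38 high, on the bench beside the plate. Origin at its underside.
- bolt: Bystander, not to be disturbed: steel bolt standing on its head on the bench, head 30 across, 55 high, beside the plate. Origin at its underside.
- driver: Bystander, not to be disturbed: screwdriver lying on the bench. Origin at its underside.
- penpot: Bystander, not to be disturbed: black round pot of markers, 84 across, 130 high in all. Origin at its underside.
- spraycan: Bystander, not to be disturbed: black spray can, 60 across, 170 high. Origin at its underside.
- drill: Bystander, not to be disturbed: cordless drill standing on its battery, 200 high. Origin at its underside.
Mind the look-alikes: they are no part of the job. There is more than one size of the billet; the job needs the smallest.

How it is judged:
By the outcome, as a careful person would: the job done as asked, in the order asked, and still so for the second after the job is handed in, with the robot touching nothing.
It also fails if it takes over 72 s, if anything falls off the work surface, if the arm or the gripper's body presses on something with over 40 N, if the wrist force passes 120 N, or if a joint passes its speed limit or range.

ROBOT

A 6-joint arm with a two-finger parallel gripper is mounted at the origin on the work surface. World frame = base frame: x ahead of the robot, y to its left, z up, the work surface at z = 0. Lengths are in m, angles in degrees, forces in N, time in s.
With the tool pointing down it reaches from about 0.275 to 0.775 m from the base axis. Payload 14.6 kg.
Tool frame: the origin (TCP) lies on the mounting face of the last link; the fingertips stand 173 mm ahead of it and the grasp point (between the pads) lies 155 mm ahead of it; y points along the fingers, z is the direction in which the jaws open and shut, and the axes are right-handed (so a half turn about y gives the same grasp; the last joint's range is limited). The gripper opens to 85 mm and grips with 20 to 120 N. Pads are 22 mm wide; open, the fingers measure 114 mm over their backs; the gripper's body (76 mm by 85 mm) begins 54 mm behind the grasp point. The pads swing forward as they close: fully open they stand 13 mm farther back than shut.
Start: joints at [58.081, 15.075, -2.767, 72.158, 0, 81.102], TCP at [0.205, 0.483, 0.405] pointing down, gripper open.
Joint ranges: [-151.79, 151.79], [-50.71, 97.33], [-67.44, 78.34], [-121.81, 120.89], [-77.56, 73.72], [-180, 180]. Speed limits (degrees/s): [108.29, 108.29, 147.25, 159.86, 180, 180].

INTERFACE

Orientations are given as [roll, pitch, yaw] about the fixed x, y, z axes, in that order (R = Rz(yaw) Ry(pitch) Rx(roll)).
In Python, from cell import * gives the robot as it stands.
- The arm moves only by the tool move_arm, never from a script. Its argument "series" is a list of rows, each an object of numbers: "tx", "ty", "tz": the shift along the world's x, y, z in m; "wx", "wy", "wz": the turn, a rotation vector about the world's x, y, z in rad. In form: [{"tx": .., "ty": .., "tz": .., "wx": .., "wy": .., "wz": ..}, ...]. A call has exactly 8 rows; each row is the pose to reach, as a shift and turn from the pose commanded when the call began; what a row does not reach only later rows make up. A row lasts 1/12 s, in which the tool goes at most 41.7 mm and 7.16 degrees, less where a joint would pass 70% of its speed; a pose out of reach is approached as far as the arm can. A call with a gripper value outside its range is refused whole. "hand" is the closure, from -1 (fully open) to 1 (shut), so that 0 is half open, set as the call begins (left out, the last holds). The fingers move at their own pace and stop on an object; "grip_force" is the grip in N (left out, the last holds). Time passes only in rows, so rows that repeat a pose let the fingers close, or fill a call up. It gives the time, the measured TCP pose, the force and the opening at its end, in the units of the state.
- observe(): the state, without advancing time (a new reading comes with each control period).
- get_image(name): name is "scene" or "side" or "wrist"; returns a dict with "pixels" (420x560x3 uint8, blue, green, red), "z_map" (420x560 float32, m along the optical axis (not along the pixel's ray), 0 where there is no reading), "fx", "fy", "cx", "cy" (pixels), "T" (4x4, takes a point from camera to world coordinates). Camera axes: x right, y down, z forward; pixel columns grow to the right and rows downward; lengths in m; the calibration is good to about 2 mm. A picture is of the moment at which its call begins.
- sign_off(): hands the job in, once; it reports no verdict.
The state is a dict: "time": time; "q": joint angles; "joint_velocities": joint speeds; "tau": joint torques, N m; "eef_pos": TCP position; "ee_rot": TCP orientation; "ft_force": force on the tool from outside, world axes, zero at the start; "ft_torque": the same for the moment, N m; "opening": finger opening in m.
Only numpy, scipy, OpenCV 4.12 (cv2) and the standard library are available. Lean on these libraries where they do the work, as an engineer would, in place of code of your own. Each camera call takes 0.05 s, during which the arm holds its last target. There are 200 camera calls.

## Working session

There is one attempt and no reset: what is moved stays moved. The work goes in short steps, Python scripts to look and compute and a tool call to move; the robot and the scene stay as the last step left them, time stands still between calls to the robot, and variables do not carry over. Pictures are saved under pics/ and viewed, about 8 in all and at most 12, crops included, and the job is handed in when it is done.

Besides the shell and the picture viewer there is one more tool, called after "Emit:" as name(argument=value, ...), one argument or row to a line, values as JSON. move_arm: Moves the arm, as the interface text tells. Its arguments: {"type":"object","properties":{"series":{"type":"array"},"hand":{"type":"number"},"grip_force":{"type":"number"}},"required":["series"]}

```bash
mkdir -p pics; ls; cat > h.py <<'E'
from cell import *
import numpy as np, cv2
def cloud(im):
    z=im["z_map"]; v,u=np.indices(z.shape)
    P=np.stack([(u-im["cx"])/im["fx"]*z,(v-im["cy"])/im["fy"]*z,z],-1)
    W=P@im["T"][:3,:3].T+im["T"][:3,3]; W[z==0]=np.nan
    return W
E
python3 - <<'E'
from h import *
print(observe())
for n in ["scene","side"]:
    im=get_image(n); cv2.imwrite(f"pics/{n}0.png",im["pixels"]); np.savez(f"{n}0.npz",**im)
    print(n,im["fx"],im["cx"],im["cy"],np.round(im["T"],3).tolist())
E
```

```text
pics
{'time': 0.0, 'q': array([ 5.80791408e+01,  1.50981615e+01, -2.80327744e+00,  7.21595152e+01,
        1.43347003e-05,  8.11037200e+01]), 'joint_velocities': array([-0.00902648, -0.00561028,  0.00432173, -0.08710901, -0.02474475,
        0.04889793]), 'tau': array([-1.03639701e-03, -6.37625813e+01,  3.84573269e+01,  1.38190499e-02,
        3.32316711e-05, -1.29358966e-06]), 'eef_pos': array([0.20527904, 0.48309765, 0.40423421]), 'ee_rot': array([-9.00602187e+01,  9.44049555e-03, -2.30245842e+01]), 'ft_force': array([-0.63902527,  0.13501551, -0.49139366]), 'ft_torque': array([-0.03527759,  0.07361111,  0.02889444]), 'opening': 0.08501925292105016}
scene 506.59297205857996 284.4015661805138 212.55972874159522 [[0.443, 0.694, -0.567, 1.207], [0.897, -0.333, 0.292, -0.365], [0.014, -0.638, -0.77, 1.039], [0.0, 0.0, 0.0, 1.0]]
side 407.30147185568615 272.9718957955989 206.9484767839818 [[0.965, -0.131, 0.228, 0.183], [-0.263, -0.5, 0.825, -1.007], [0.006, -0.856, -0.517, 0.695], [0.0, 0.0, 0.0, 1.0]]
```

View pics/scene0.png

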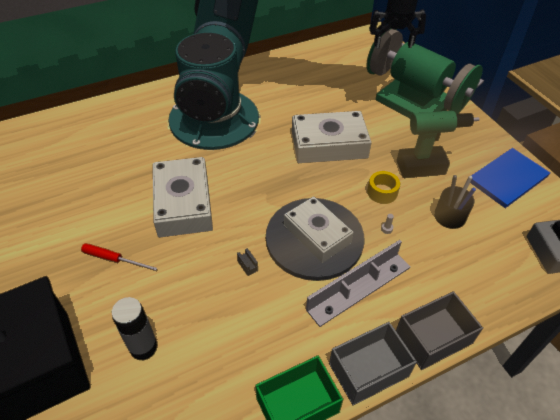

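View pics/side0.png

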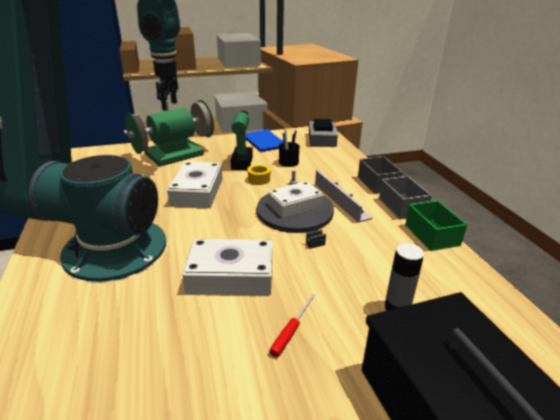

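The job block stands on the dark plate at scene pixel (318,225). The fence is at (358,282), the vee block at (247,261), the bolt at (389,224) and the tape at (384,186). Next I measure them from depth.

```bash
cat >> h.py <<'E'
def rect(P):
    (c,s,a)=cv2.minAreaRect((P[:,:2]*1000).astype(np.float32)); return c,s,a
def blob(im,seed,zlo,zhi,win=90):
    W=cloud(im); m=((W[...,2]>zlo)&(W[...,2]<zhi)).astype(np.uint8)
    n,L,st,_=cv2.connectedComponentsWithStats(m,connectivity=4)
    u,v=seed; l=np.bincount(L[v-6:v+7,u-6:u+7][m[v-6:v+7,u-6:u+7]>0]).argmax()
    return W[L==l]
E
python3 - <<'E'
from h import *
S=dict(np.load("scene0.npz")); D=dict(np.load("side0.npz"))
for im,seed,n in [(S,(318,228),"scene"),(D,(297,195),"side")]:
    P=blob(im,seed,0.062,0.078); print(n,"billet",rect(P),len(P),np.median(P[:,2]))
W=cloud(S)
# plate: dark at z~0.02
P=blob(S,(290,255),0.014,0.026); c,r=cv2.minEnclosingCircle((P[:,:2]*1000).astype(np.float32)); print("plate",c,r,np.median(P[:,2]))
P=blob(D,(275,220),0.014,0.026); c,r=cv2.minEnclosingCircle((P[:,:2]*1000).astype(np.float32)); print("plate side",c,r)
for n,(u,v),r in [("fence",(355,275),70),("vee",(247,261),18),("bolt",(389,222),16),("tape",(384,186),26),("pot",(455,205),30)]:
    w=W[v-r:v+r,u-r:u+r].reshape(-1,3); w=w[w[:,2]>0.03]
    if n=="fence":
        u0=W[235:325,300:415].reshape(-1,3); u0=u0[(u0[:,2]>.052)&(u0[:,2]<.066)]
        c=(398.,240.)
        print("fence top cand",rect(u0),len(u0))
    else: print(n,rect(w),w[:,2].max())
for (u,v) in [(309,299),(325,285),(350,270),(375,257),(400,244),(402,249),(310,305)]: print(u,v,np.round(W[v-1:v+2,u],3).tolist())
E
```

```text
scene billet ((555.131591796875, 64.75627899169922), (150.33050537109375, 102.5051498413086), 12.443973541259766) 1952 0.06991677725344242
side billet ((550.0968017578125, 64.2291488647461), (151.3970489501953, 103.6162109375), 12.260129928588867) 781 0.06961997857068258
plate (553.767333984375, 60.70418167114258) 127.32064819335938 0.020192018195793304
plate side (546.4111328125, 57.623809814453125) 126.51849365234375
fence top cand ((724.15478515625, 69.61996459960938), (238.0411376953125, 243.7606658935547), 63.747398376464844) 754
vee ((555.6961059570312, -126.95805358886719), (51.1180419921875, 31.06012535095215), 6.3112897872924805) 0.042816908054059466
bolt ((607.3054809570312, 243.10621643066406), (15.14564037322998, 18.69487762451172), 52.45800018310547) 0.057515809322739475
tape ((474.05108642578125, 331.3277587890625), (83.01854705810547, 153.18455505371094), 35.60377502441406) 0.05362044901010243
pot ((644.046630859375, 419.1158142089844), (83.54878234863281, 86.93629455566406), 61.95943832397461) 0.13933534916429113
309 299 [[0.727, -0.052, 0.058], [0.731, -0.054, 0.061], [0.729, -0.053, 0.053]]
325 285 [[0.68, 0.02, -0.003], [0.685, 0.017, 0.001], [0.717, -0.006, 0.061]]
350 270 [[0.672, 0.094, 0.002], [0.704, 0.067, 0.059], [0.708, 0.065, 0.062]]
375 257 [[0.697, 0.14, 0.061], [0.699, 0.138, 0.061], [0.7, 0.138, 0.057]]
400 244 [[0.688, 0.218, 0.055], [0.689, 0.218, 0.052], [0.688, 0.22, 0.046]]
402 249 [[0.674, 0.247, -0.0], [0.679, 0.241, 0.006], [0.679, 0.243, 0.0]]
310 305 [[0.729, -0.049, 0.032], [0.729, -0.049, 0.028], [0.728, -0.048, 0.022]]
```

```bash
python3 - <<'E'
import cv2
a=cv2.imread("pics/scene0.png")[170:330,235:435]; cv2.imwrite("pics/crop0.png",cv2.resize(a,None,fx=3.7,fy=3.7,interpolation=cv2.INTER_CUBIC))
E
```

```text
(no output)
```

View pics/crop0.png

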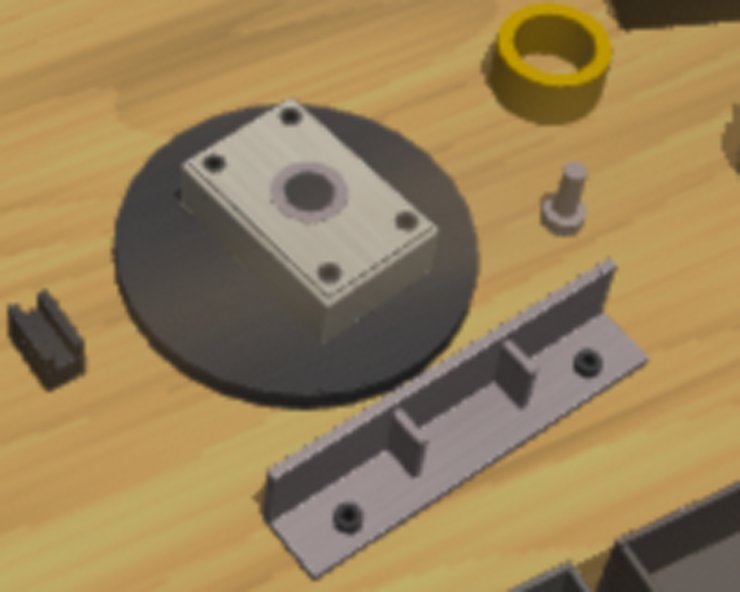

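The crop shows the block at crop pixel (310,200), with its long axis pointing roughly at the fence, which runs from (270,480) to (610,265). So it needs about +86° of turn. I'll fit the fence line now and set up a planner in the fence frame.

```bash
cat >> h.py <<'E'
def fence(im):
    W=cloud(im).reshape(-1,3); W=W[(W[:,2]>.045)&(W[:,2]<.07)]
    W=W[(W[:,0]>.65)&(W[:,0]<.78)&(W[:,1]>-.1)&(W[:,1]<.26)]*1000
    p=W[:,:2].astype(np.float32)
    for t in (15,8,5):
        vx,vy,x0,y0=cv2.fitLine(p,cv2.DIST_HUBER,0,.01,.01).ravel()
        d=(p-[x0,y0])@np.array([-vy,vx]); p=p[abs(d)<t]
    n=np.array([vy,-vx]); n*=np.sign(n[0]); s=p@np.array([-n[1],n[0]])
    return np.degrees(np.arctan2(n[1],n[0])), n@[x0,y0], s.min(), s.max(), len(p)
E
python3 - <<'E'
from h import *
S=dict(np.load("scene0.npz")); D=dict(np.load("side0.npz"))
for im in (S,D): print("fence: normal yaw, dist, s range",fence(im))
E
```

```text
fence: normal yaw, dist, s range (np.float32(8.764359), np.float32(712.2727), np.float32(-166.43558), np.float32(113.87563), 562)
fence: normal yaw, dist, s range (np.float32(8.898498), np.float32(702.72943), np.float32(-168.31749), np.float32(113.54117), 256)
```

Emit:
move_arm(
  series=[
    {"tx":0.02,"ty":-0.025,"tz":0.025,"wx":0,"wy":0,"wz":-0.09},
    {"tx":0.045,"ty":-0.055,"tz":0.035,"wx":0,"wy":0,"wz":-0.18},
    {"tx":0.07,"ty":-0.087,"tz":0.035,"wx":0,"wy":0,"wz":-0.27},
    {"tx":0.095,"ty":-0.12,"tz":0.035,"wx":0,"wy":0,"wz":-0.36},
    {"tx":0.12,"ty":-0.153,"tz":0.035,"wx":0,"wy":0,"wz":-0.45},
    {"tx":0.145,"ty":-0.186,"tz":0.035,"wx":0,"wy":0,"wz":-0.54},
    {"tx":0.17,"ty":-0.219,"tz":0.035,"wx":0,"wy":0,"wz":-0.63},
    {"tx":0.195,"ty":-0.252,"tz":0.035,"wx":0,"wy":0,"wz":-0.73},
  ],
  hand=1,
  grip_force=40,
)

```text
time: 0.77
eef_pos: [0.401, 0.2293, 0.4396]
ee_rot: [-90.0, 0.0, -65.1]
ft_force: [0.3, 1.9, -0.7]
opening: 0.0001
```

Emit:
move_arm(
  series=[
    {"tx":0.022,"ty":-0.029,"tz":-0.015,"wx":0,"wy":0,"wz":0},
    {"tx":0.044,"ty":-0.058,"tz":-0.03,"wx":0,"wy":0,"wz":0},
    {"tx":0.064,"ty":-0.085,"tz":-0.055,"wx":0,"wy":0,"wz":0},
    {"tx":0.077,"ty":-0.102,"tz":-0.085,"wx":0,"wy":0,"wz":0},
    {"tx":0.077,"ty":-0.102,"tz":-0.125,"wx":0,"wy":0,"wz":0},
    {"tx":0.077,"ty":-0.102,"tz":-0.165,"wx":0,"wy":0,"wz":0},
    {"tx":0.077,"ty":-0.102,"tz":-0.205,"wx":0,"wy":0,"wz":0},
    {"tx":0.077,"ty":-0.102,"tz":-0.232,"wx":0,"wy":0,"wz":0},
  ],
)

```text
time: 1.43
eef_pos: [0.4762, 0.1288, 0.2045]
ee_rot: [-90.2, 0.1, -64.9]
ft_force: [0.2, -0.7, -0.2]
opening: -0.0
```

```bash
python3 - <<'E'
from h import *
o=observe();print(o["time"],np.round(o["eef_pos"],4),np.round(o["ee_rot"],1),np.round(o["ft_force"],1))
a=[]
for n in ["scene","wrist"]:
    im=get_image(n); a.append(im["pixels"]); np.savez(f"{n}1.npz",**im)
A=a[0][120:330,180:460]; A=cv2.resize(A,None,fx=1.42,fy=1.42); B=cv2.resize(a[1],(398,298))
cv2.imwrite("pics/c1.png",np.hstack([A[:298,:398],B]))
E
```

```text
1.4333 [0.4762 0.1288 0.2045] [-90.2   0.1 -64.9] [ 0.2 -0.7 -0.2]
```

View pics/c1.png

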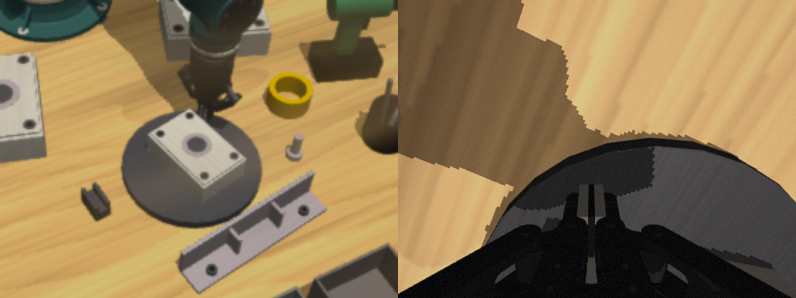

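```bash
cat >> h.py <<'E'
def R(a): a=np.radians(a); return np.array([[np.cos(a),-np.sin(a)],[np.sin(a),np.cos(a)]])
def push(c,th,end,phis,r=55,s=60,d=61,cl=0):
    """finger centre (mm,world) and tool yaw for CCW push at long end `end`(+1/-1); cl: clearance points first"""
    cor=np.array([-end*r,0.]); out=[]
    p=np.array([end*s,-end*(d+cl)]); 
    for f in phis:
        out.append((*(np.array(c)+R(th)@(cor+R(f)@(p-cor))),th+f-90))
        
    return np.array(out)
def pose(im,seed):
    P=blob(im,seed,.062,.078); (c,s,a)=rect(P)
    if s[0]<s[1]: a+=90
    return np.array(c),s,a
E
python3 - <<'E'
from h import *
c=(552.5,64.5)
print("pre",push(c,12.35,-1,[0],cl=10))
q=push(c,12.35,-1,[0,2,4,7,10,13,16,19,21,22,22]); q0=np.array([477,129,-64.85])
d=q-q0; d[:,2]=np.radians(d[:,2]); print(np.round(d,2))
print("retract",push(c,12.35,-1,[22],cl=25)-q0)
cor=np.array([55,0]); print("end centre",np.array(c)+R(12.35)@(cor+R(22)@(-cor)))
E
```

```text
pre [[478.70275349 121.02403389 -77.65      ]]
[[ 3.840e+00 -1.774e+01 -2.200e-01]
 [ 2.700e+00 -2.214e+01 -1.900e-01]
 [ 1.710e+00 -2.658e+01 -1.500e-01]
 [ 5.100e-01 -3.329e+01 -1.000e-01]
 [-3.300e-01 -4.005e+01 -5.000e-02]
 [-8.200e-01 -4.685e+01  0.000e+00]
 [-9.500e-01 -5.366e+01  6.000e-02]
 [-7.200e-01 -6.047e+01  1.100e-01]
 [-3.700e-01 -6.500e+01  1.400e-01]
 [-1.400e-01 -6.726e+01  1.600e-01]
 [-1.400e-01 -6.726e+01  1.600e-01]]
retract [[-14.24267256 -46.62267949   9.2       ]]
end centre [560.81891982  45.22999084]
```

Emit:
move_arm(
  series=[
    {"tx":0.001,"ty":-0.005,"tz":0,"wx":0,"wy":0,"wz":-0.11},
    {"tx":0.002,"ty":-0.01,"tz":0,"wx":0,"wy":0,"wz":-0.22},
    {"tx":0.004,"ty":-0.018,"tz":0,"wx":0,"wy":0,"wz":-0.22},
    {"tx":0.003,"ty":-0.022,"tz":0,"wx":0,"wy":0,"wz":-0.19},
    {"tx":0.002,"ty":-0.027,"tz":0,"wx":0,"wy":0,"wz":-0.15},
    {"tx":0.001,"ty":-0.033,"tz":0,"wx":0,"wy":0,"wz":-0.1},
    {"tx":0,"ty":-0.04,"tz":0,"wx":0,"wy":0,"wz":-0.05},
    {"tx":-0.001,"ty":-0.045,"tz":0,"wx":0,"wy":0,"wz":-0.01},
  ],
)

```text
time: 2.2
eef_pos: [0.4766, 0.084, 0.2093]
ee_rot: [-89.9, 0.1, -65.0]
ft_force: [-0.4, 6.0, 0.8]
opening: 0.0
```

```bash
python3 - <<'E'
from h import *
o=observe();print(o["time"],np.round(o["eef_pos"],4),np.round(o["ee_rot"],1),np.round(o["ft_force"],1))
im=get_image("scene");cv2.imwrite("pics/s2.png",im["pixels"]);print(pose(im,(318,228)))
E
```

```text
2.2 [0.4766 0.084  0.2093] [-89.9   0.1 -65. ] [-0.4  6.   0.8]
(array([556.5423584 ,  57.72050476]), (150.3978271484375, 114.54033660888672), 25.253141403198242)
```

Emit:
move_arm(
  series=[
    {"tx":0,"ty":-0.008,"tz":0,"wx":0,"wy":0,"wz":0.06},
    {"tx":0,"ty":-0.015,"tz":0,"wx":0,"wy":0,"wz":0.12},
    {"tx":0.001,"ty":-0.02,"tz":0,"wx":0,"wy":0,"wz":0.15},
    {"tx":0.001,"ty":-0.023,"tz":0,"wx":0,"wy":0,"wz":0.18},
    {"tx":0.001,"ty":-0.023,"tz":0,"wx":0,"wy":0,"wz":0.18},
    {"tx":-0.013,"ty":-0.002,"tz":0,"wx":0,"wy":0,"wz":0.18},
    {"tx":-0.013,"ty":-0.002,"tz":0.04,"wx":0,"wy":0,"wz":0.18},
    {"tx":-0.013,"ty":-0.002,"tz":0.08,"wx":0,"wy":0,"wz":0.18},
  ],
)

```text
time: 2.92
eef_pos: [0.462, 0.0826, 0.2888]
ee_rot: [-90.2, 0.1, -54.9]
ft_force: [2.3, 0.2, 0.4]
opening: 0.0003
```

```bash
python3 - <<'E'
from h import *
o=observe();print(o["time"],np.round(o["eef_pos"],4),np.round(o["ee_rot"],1),np.round(o["ft_force"],1))
im=get_image("scene");cv2.imwrite("pics/s3.png",im["pixels"]);print(pose(im,(318,228)))
im=get_image("side");print(pose(im,(297,195)))
P=blob(get_image("scene"),(385,178),.03,.052); print("tape",rect(P))
E
```

```text
2.9167 [0.462  0.0826 0.2888] [-90.2   0.1 -54.9] [2.3 0.2 0.4]
(array([563.79125977,  43.33644485]), (150.24461364746094, 99.87437438964844), 36.176456451416016)
(array([558.2208252 ,  43.21633911]), (150.27037048339844, 98.3498306274414), 35.83551025390625)
tape ((493.41290283203125, 302.966064453125), (82.2187271118164, 84.67201232910156), 60.17828369140625)
```

```bash
python3 - <<'E'
from h import *
c=np.array((561,43.3)); th=36.; C=np.array((550,59))
q0=np.array([463,82,-55.1]); 
for cl in (18,): print("pre",push(c,th,1,[0],cl=cl)-q0, push(c,th,1,[0],cl=cl))
for r in (45,55,65):
  for f in (24,28,32,36): cor=R(th)@[-r,0]; e=c+cor+R(f)@(-cor); print(r,f,np.round(R(-8.8)@(e-C),1))
E
```

```text
pre [[192.97605459 -67.34522742   1.1       ]] [[655.97605459  14.65477258 -54.        ]]
45 24 [-3.4 -2.7]
45 28 [-5.9 -0.8]
45 32 [-8.5  0.9]
45 36 [-11.3   2.4]
55 24 [-6.   0.5]
55 28 [-9.1  2.8]
55 32 [-12.3   4.9]
55 36 [-15.7   6.8]
65 24 [-8.6  3.7]
65 28 [-12.2   6.5]
65 32 [-16.1   8.9]
65 36 [-20.   11.1]
```

Emit:
move_arm(
  series=[
    {"tx":0.036,"ty":-0.013,"tz":0,"wx":0,"wy":0,"wz":0.02},
    {"tx":0.074,"ty":-0.026,"tz":0,"wx":0,"wy":0,"wz":0.02},
    {"tx":0.112,"ty":-0.039,"tz":0,"wx":0,"wy":0,"wz":0.02},
    {"tx":0.15,"ty":-0.052,"tz":0,"wx":0,"wy":0,"wz":0.02},
    {"tx":0.185,"ty":-0.065,"tz":0,"wx":0,"wy":0,"wz":0.02},
    {"tx":0.193,"ty":-0.067,"tz":-0.01,"wx":0,"wy":0,"wz":0.02},
    {"tx":0.193,"ty":-0.067,"tz":-0.045,"wx":0,"wy":0,"wz":0.02},
    {"tx":0.193,"ty":-0.067,"tz":-0.08,"wx":0,"wy":0,"wz":0.02},
  ],
)

```text
time: 3.73
eef_pos: [0.6573, 0.0146, 0.2073]
ee_rot: [-89.9, -0.1, -53.9]
ft_force: [0.6, 0.8, -0.4]
opening: 0.0002
```

```bash
python3 - <<'E'
from h import *
o=observe();print(o["time"],np.round(o["eef_pos"],4),np.round(o["ee_rot"],1),np.round(o["ft_force"],1))
c=(561,43.3)
q=push(c,36,1,[0,2,4,7,10,13,16,19,22,25,28,31,33,34]); q0=np.array([656,15,-53.95])
d=q-q0; d[:,2]=np.radians(d[:,2])*1000; print(np.round(d))
print("retract",push(c,36,1,[34],cl=25)-q0)
im=get_image("scene"); cv2.imwrite("pics/s4.png",cv2.resize(im["pixels"][120:330,180:460],None,fx=2.5,fy=2.5))
E
```

```text
3.7333 [0.6573 0.0146 0.2073] [-89.9  -0.1 -53.9] [ 0.6  0.8 -0.4]
[[-11.  14.  -1.]
 [-11.  19.  34.]
 [-12.  23.  69.]
 [-14.  30. 121.]
 [-16.  36. 174.]
 [-18.  43. 226.]
 [-21.  49. 278.]
 [-24.  55. 331.]
 [-27.  61. 383.]
 [-30.  67. 435.]
 [-34.  73. 488.]
 [-38.  78. 540.]
 [-41.  81. 575.]
 [-43.  83. 593.]]
retract [[-19.35005282  74.62273019  33.95      ]]
```

View pics/s4.png

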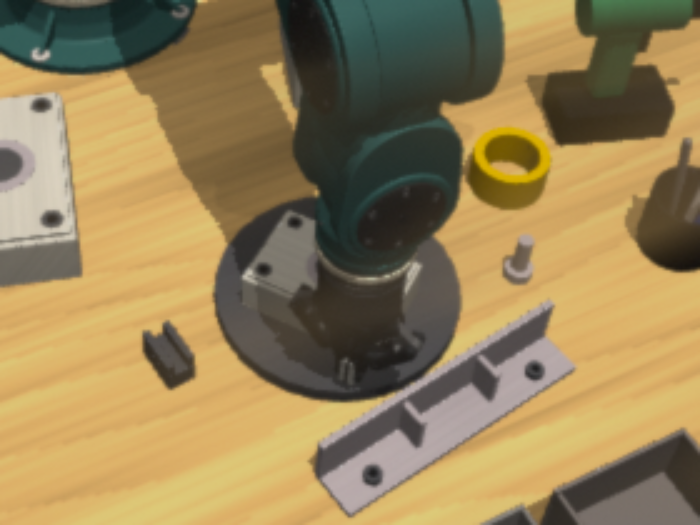

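The fingertips (crop pixel (345,370)) are down beside the block's fence-side corner and clear of the fence. I'll push from here.

Emit:
move_arm(
  series=[
    {"tx":-0.007,"ty":0.009,"tz":0,"wx":0,"wy":0,"wz":0},
    {"tx":-0.011,"ty":0.014,"tz":0,"wx":0,"wy":0,"wz":0},
    {"tx":-0.011,"ty":0.019,"tz":0,"wx":0,"wy":0,"wz":0.034},
    {"tx":-0.012,"ty":0.023,"tz":0,"wx":0,"wy":0,"wz":0.07},
    {"tx":-0.014,"ty":0.03,"tz":0,"wx":0,"wy":0,"wz":0.12},
    {"tx":-0.016,"ty":0.036,"tz":0,"wx":0,"wy":0,"wz":0.174},
    {"tx":-0.018,"ty":0.043,"tz":0,"wx":0,"wy":0,"wz":0.226},
    {"tx":-0.021,"ty":0.049,"tz":0,"wx":0,"wy":0,"wz":0.278},
  ],
)

```text
time: 4.45
eef_pos: [0.6359, 0.0651, 0.2109]
ee_rot: [-89.8, -0.2, -37.8]
ft_force: [5.8, -1.7, -3.1]
opening: 0.0002
```

```bash
python3 - <<'E'
from h import *
o=observe();print(o["time"],np.round(o["eef_pos"],4),np.round(o["ee_rot"],1),np.round(o["ft_force"],1))
im=get_image("side"); cv2.imwrite("pics/s5.png",im["pixels"]);print(pose(im,(297,195)))
E
```

```text
4.45 [0.6359 0.0651 0.2109] [-89.8  -0.2 -37.8] [ 5.8 -1.7 -3.1]
(array([555.04553223,  47.48985291]), (152.06927490234375, 121.30923461914062), 49.71156311035156)
```

Emit:
move_arm(
  series=[
    {"tx":-0.003,"ty":0.006,"tz":0,"wx":0,"wy":0,"wz":0.053},
    {"tx":-0.006,"ty":0.012,"tz":0,"wx":0,"wy":0,"wz":0.105},
    {"tx":-0.009,"ty":0.018,"tz":0,"wx":0,"wy":0,"wz":0.157},
    {"tx":-0.013,"ty":0.024,"tz":0,"wx":0,"wy":0,"wz":0.21},
    {"tx":-0.017,"ty":0.029,"tz":0,"wx":0,"wy":0,"wz":0.262},
    {"tx":-0.02,"ty":0.032,"tz":0,"wx":0,"wy":0,"wz":0.297},
    {"tx":-0.022,"ty":0.034,"tz":0,"wx":0,"wy":0,"wz":0.315},
    {"tx":0.002,"ty":0.026,"tz":0,"wx":0,"wy":0,"wz":0.315},
  ],
)

```text
time: 5.17
eef_pos: [0.6348, 0.0921, 0.2107]
ee_rot: [-90.0, -0.0, -19.8]
ft_force: [1.6, 0.7, -0.2]
opening: 0.0
```

Emit:
move_arm(
  series=[
    {"tx":0,"ty":0,"tz":0.035,"wx":0,"wy":0,"wz":0},
    {"tx":0,"ty":0,"tz":0.075,"wx":0,"wy":0,"wz":0},
    {"tx":-0.02,"ty":0.02,"tz":0.1,"wx":0,"wy":0,"wz":0},
    {"tx":-0.045,"ty":0.045,"tz":0.1,"wx":0,"wy":0,"wz":0},
    {"tx":-0.072,"ty":0.072,"tz":0.1,"wx":0,"wy":0,"wz":0},
    {"tx":-0.1,"ty":0.1,"tz":0.1,"wx":0,"wy":0,"wz":0},
    {"tx":-0.125,"ty":0.12,"tz":0.1,"wx":0,"wy":0,"wz":0},
    {"tx":-0.15,"ty":0.13,"tz":0.1,"wx":0,"wy":0,"wz":0},
  ],
)

```text
time: 5.83
eef_pos: [0.4852, 0.2222, 0.31]
ee_rot: [-89.9, -0.1, -19.9]
ft_force: [-0.4, 0.2, 0.3]
opening: -0.0001
```

```bash
python3 - <<'E'
from h import *
o=observe();print(o["time"],np.round(o["eef_pos"],4),np.round(o["ee_rot"],1),np.round(o["ft_force"],1))
im=get_image("scene");cv2.imwrite("pics/s6.png",im["pixels"]);print(pose(im,(318,228)))
im=get_image("side");cv2.imwrite("pics/s6b.png",im["pixels"]);print(pose(im,(297,195)))
E
```

```text
5.8333 [0.4852 0.2222 0.31  ] [-89.9  -0.1 -19.9] [-0.4  0.2  0.3]
(array([540.61230469,  61.50841141]), (150.1085205078125, 102.54692840576172), 70.73188781738281)
(array([533.83508301,  59.75698471]), (151.35350036621094, 99.53125762939453), 70.79344177246094)
```

```bash
python3 - <<'E'
from h import *
c=np.array((537,60.6)); th=70.75; C=np.array((550,59))
q0=np.array([487,220,-19.97]); p=push(c,th,-1,[0],cl=18); print("pre",p-q0,p)
q0=np.round(p[0]); q0[2]=-19.4
q=push(c,th,-1,[0,2,4,7,10,13,16,19,22,24,26,27,28]); d=q-q0; d[:,2]=np.radians(d[:,2])*1000; print(q0,np.round(d))
print("retract",push(c,th,-1,[28],cl=25)-q0)
for r in (45,55,65): cor=R(th)@[r,0]; e=c+cor+R(28)@(-cor); print(r,np.round(R(-8.8)@(e-C),1))
E
```

```text
pre [[ -44.36447133 -189.99978025    0.72      ]] [[442.63552867  30.00021975 -19.25      ]]
[443.   30.  -19.4] [[ 17.  -6.   3.]
 [ 20.  -9.  38.]
 [ 23. -12.  72.]
 [ 28. -17. 125.]
 [ 33. -21. 177.]
 [ 39. -25. 230.]
 [ 45. -29. 282.]
 [ 51. -32. 334.]
 [ 57. -35. 387.]
 [ 61. -37. 421.]
 [ 65. -39. 456.]
 [ 67. -40. 474.]
 [ 69. -40. 491.]]
retract [[ 44.628085   -44.21928879  28.15      ]]
45 [ 8.5 -1.7]
55 [13.2 -2.9]
65 [17.9 -4.1]
```

Emit:
move_arm(
  series=[
    {"tx":-0.008,"ty":-0.036,"tz":0,"wx":0,"wy":0,"wz":0.01},
    {"tx":-0.017,"ty":-0.075,"tz":0,"wx":0,"wy":0,"wz":0.01},
    {"tx":-0.026,"ty":-0.114,"tz":0,"wx":0,"wy":0,"wz":0.01},
    {"tx":-0.035,"ty":-0.15,"tz":0,"wx":0,"wy":0,"wz":0.01},
    {"tx":-0.044,"ty":-0.183,"tz":0,"wx":0,"wy":0,"wz":0.01},
    {"tx":-0.044,"ty":-0.19,"tz":-0.025,"wx":0,"wy":0,"wz":0.01},
    {"tx":-0.044,"ty":-0.19,"tz":-0.064,"wx":0,"wy":0,"wz":0.01},
    {"tx":-0.044,"ty":-0.19,"tz":-0.1,"wx":0,"wy":0,"wz":0.01},
  ],
)

```text
time: 6.6
eef_pos: [0.444, 0.0291, 0.2087]
ee_rot: [-89.9, -0.3, -19.6]
ft_force: [1.3, 0.2, -1.0]
opening: -0.0003
```

Emit:
move_arm(
  series=[
    {"tx":0.011,"ty":-0.004,"tz":0,"wx":0,"wy":0,"wz":0},
    {"tx":0.017,"ty":-0.006,"tz":0,"wx":0,"wy":0,"wz":0},
    {"tx":0.02,"ty":-0.009,"tz":0,"wx":0,"wy":0,"wz":0.038},
    {"tx":0.023,"ty":-0.012,"tz":0,"wx":0,"wy":0,"wz":0.072},
    {"tx":0.028,"ty":-0.017,"tz":0,"wx":0,"wy":0,"wz":0.125},
    {"tx":0.033,"ty":-0.021,"tz":0,"wx":0,"wy":0,"wz":0.177},
    {"tx":0.039,"ty":-0.025,"tz":0,"wx":0,"wy":0,"wz":0.23},
    {"tx":0.045,"ty":-0.029,"tz":0,"wx":0,"wy":0,"wz":0.282},
  ],
)

```text
time: 7.27
eef_pos: [0.4897, 0.0008, 0.2105]
ee_rot: [-90.0, -0.1, -3.1]
ft_force: [-5.3, -0.2, -2.8]
opening: 0.0
```

```bash
python3 - <<'E'
from h import *
o=observe();print(o["time"],np.round(o["eef_pos"],4),np.round(o["ee_rot"],1),np.round(o["ft_force"],1))
im=get_image("scene");cv2.imwrite("pics/s7.png",im["pixels"]);print(pose(im,(318,228)))
im=get_image("side");cv2.imwrite("pics/s7b.png",im["pixels"]);print(pose(im,(297,195)))
E
```

```text
7.2667 [0.4897 0.0008 0.2105] [-90.   -0.1  -3.1] [-5.3 -0.2 -2.8]
(array([550.48712158,  57.69752502]), (150.0765380859375, 114.44486236572266), 87.04491424560547)
(array([540.515625  ,  55.11844635]), (151.44606018066406, 122.92369079589844), 88.99374389648438)
```

Emit:
move_arm(
  series=[
    {"tx":0.006,"ty":-0.003,"tz":0,"wx":0,"wy":0,"wz":0.052},
    {"tx":0.012,"ty":-0.006,"tz":0,"wx":0,"wy":0,"wz":0.105},
    {"tx":0.016,"ty":-0.008,"tz":0,"wx":0,"wy":0,"wz":0.139},
    {"tx":0.02,"ty":-0.01,"tz":0,"wx":0,"wy":0,"wz":0.174},
    {"tx":0.022,"ty":-0.011,"tz":0,"wx":0,"wy":0,"wz":0.192},
    {"tx":0.023,"ty":-0.011,"tz":0,"wx":0,"wy":0,"wz":0.205},
    {"tx":0.023,"ty":-0.011,"tz":0,"wx":0,"wy":0,"wz":0.205},
    {"tx":0,"ty":-0.015,"tz":0,"wx":0,"wy":0,"wz":0.205},
  ],
)

```text
time: 8.03
eef_pos: [0.4917, -0.0139, 0.21]
ee_rot: [-90.1, -0.3, 8.4]
ft_force: [-0.8, -0.5, -0.3]
opening: 0.0
```

Emit:
move_arm(
  series=[
    {"tx":-0.015,"ty":0,"tz":0,"wx":0,"wy":0,"wz":0},
    {"tx":-0.015,"ty":0,"tz":0.035,"wx":0,"wy":0,"wz":0},
    {"tx":-0.015,"ty":0,"tz":0.07,"wx":0,"wy":0,"wz":0},
    {"tx":-0.03,"ty":0,"tz":0.1,"wx":0,"wy":0,"wz":0},
    {"tx":-0.06,"ty":0,"tz":0.12,"wx":0,"wy":0,"wz":0},
    {"tx":-0.08,"ty":0,"tz":0.14,"wx":0,"wy":0,"wz":0},
    {"tx":-0.09,"ty":0,"tz":0.15,"wx":0,"wy":0,"wz":0},
    {"tx":-0.09,"ty":0,"tz":0.15,"wx":0,"wy":0,"wz":0},
  ],
)

```text
time: 8.7
eef_pos: [0.3974, -0.0136, 0.3619]
ee_rot: [-90.1, -0.3, 8.4]
ft_force: [1.2, 0.3, 0.6]
opening: 0.0
```

```bash
python3 - <<'E'
from h import *
o=observe();print(o["time"],np.round(o["eef_pos"],4),np.round(o["ee_rot"],1),np.round(o["ft_force"],1))
im=get_image("scene");print(pose(im,(318,228)),fence(im))
cv2.imwrite("pics/s8.png",cv2.resize(im["pixels"][120:330,180:460],None,fx=2.5,fy=2.5))
im=get_image("side");cv2.imwrite("pics/s8b.png",im["pixels"]);print(pose(im,(297,195)),fence(im))
E
```

```text
8.7 [ 0.3974 -0.0136  0.3619] [-90.1  -0.3   8.4] [1.2 0.3 0.6]
(array([565.85662842,  56.28765869]), (103.22129821777344, 148.4216766357422), 99.06911087036133) (np.float32(8.6854105), np.float32(712.3612), np.float32(-164.91472), np.float32(115.67121), 551)
(array([559.34460449,  57.4908371 ]), (99.79730987548828, 152.3911895751953), 98.29311561584473) (np.float32(8.863144), np.float32(702.5923), np.float32(-167.12555), np.float32(115.82067), 259)
```

View pics/s8.png

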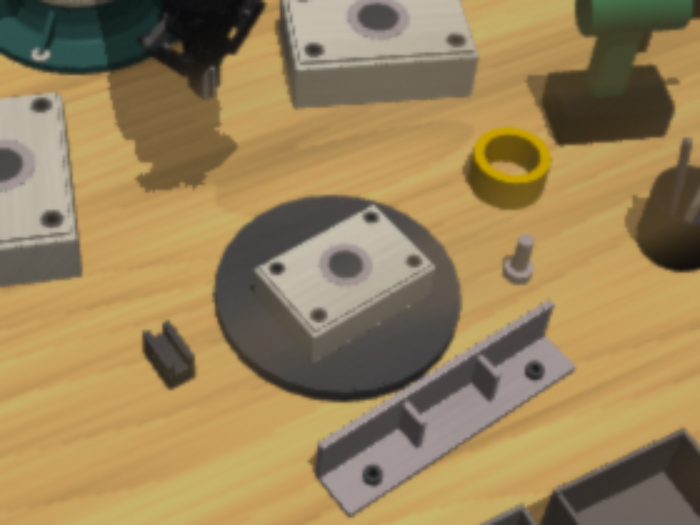

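The block's long side now faces the fence: block at crop pixel (345,270), bystanders where they were. One independent angle check from its long edges, and a check that nothing else moved, before handing in.

```bash
python3 - <<'E'
from h import *
o=observe(); S0=dict(np.load("scene0.npz"))
for n,seed in (("scene",(318,228)),("side",(297,195))):
    im=get_image(n); P=blob(im,seed,.062,.078)[:,:2]*1000; c=P.mean(0); q=(P-c)@R(98.8)
    for sg in (1,-1):
        b=np.arange(-60,61,8); e=np.array([sg*np.max(sg*q[abs(q[:,0]-t)<4,1]) for t in b])
        k=np.polyfit(b,e,1); print(n,sg,"long edge yaw",98.8+np.degrees(np.arctan(k[0])),"fence",90+fence(im)[0])
    if n=="scene":
        a=cv2.absdiff(im["pixels"],S0["pixels"]).max(2)
        for m,(u,v),r in [("vee",(247,261),15),("bolt",(389,222),14),("tape",(384,186),22),("pot",(455,205),25),("driver",(120,258),35),("can",(135,328),30)]:
            print(m,np.percentile(a[v-r:v+r,u-r:u+r],[50,98]))
print(np.round(o["ft_force"],1),sign_off())
E
```

```text
scene 1 long edge yaw 98.06426486810236 fence 98.785774
scene -1 long edge yaw 97.86438136360671 fence 98.785774
vee [ 9. 11.]
bolt [ 9. 11.]
tape [ 9. 11.]
pot [ 5. 10.]
driver [ 9. 11.]
can [ 9. 11.]
side 1 long edge yaw 98.49137419480503 fence 98.861755
side -1 long edge yaw 99.5906824081482 fence 98.861755
the job is handed in; nothing more can be done
[ 0.4 -0.8 -1.1] None
```

The block's long side now squarely faces the fence, and I've handed the job in. It took three alternating corner pushes with the closed fingertips, about +86° in total, in roughly 9 s of robot time.

**Angle:** every reading of the block's long side is within about 1° of the fence line.

| View | Bounding box | Long edge 1 | Long edge 2 | Fence line |
|---|---|---|---|---|
| Scene camera | 99.1° | 98.1° | 97.9° | 98.7–98.8° |
| Side camera | 98.3° | 98.5° | 99.6° | 98.9° |

The readings disagree by up to about 1.7°, mostly measurement noise. They average about 98.6°, against about 98.8° for the fence.

**Position on the plate:** the block's centre ended about 13 mm off the plate's centre. The largest offset I measured along the way was about 19 mm, and a corner would only hang over the rim at about 35 mm. The two cameras disagree by 6 to 10 mm in absolute position, so these offsets come from averaging them.

**Forces and bystanders:** contact force read about 6 to 7 N at the end of each push call. Picture comparison showed no change at the tape, vee block, bolt, driver, pot or spray can. I did not compare the drill this way. The arm is clear of everything.

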